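Shut the mini centrifuge and start it

ROBOT

A 7-joint arm with a two-finger parallel gripper is mounted at the origin on the work surface. World frame = base frame: x ahead of the robot, y to its left, z up, the work surface at z = 0. Lengths are in m, angles in rad, forces in N, time in s.
With the tool pointing down it reaches from about 0.4 to 0.85 m from the base axis. Payload 4.5 kg.
Tool frame: the origin (TCP) lies on the centre line of the jaws, within the pads' length; the fingertips stand 22 mm ahead of it and the grasp point (between the pads) lies 3 mm ahead of it; z points along the fingers, x is the direction in which the jaws open and shut, and the axes are right-handed (so a half turn about z gives the same grasp; the last joint's range is limited). The gripper opens to 88 mm and grips with 3 to 60 N. Pads are 18 mm wide; open, the fingers measure 123 mm over their backs; the gripper's body (75 mm by 187 mm) begins 45 mm behind the grasp point.
Start: joints at [-1.124, 0.689, -0.195, 1.565, 0.157, 0.902, -0.215], TCP at [0.251, 0.573, 0.234] pointing down, gripper open.
Joint ranges: [-3.01, 3.01], [-0.46, 2.08], [-1.47, 1.51], [0.13, 2.56], [-1, 4.14], [0.04, 2.09], [-2.66, 2.66]. Speed limits (rad/s): [2.57, 2.57, 3.14, 3.14, 3.14, 3.14, 3.14].

INTERFACE

Orientations are given as a 3x3 rotation matrix whose columns are the frame's x, y, z axes.
In Python, from station import manip gives the robot as it stands.
- The arm moves only by the tool play_rows, never from a script. Its argument "motion" is text: rows parted by semicolons, each of 7 numbers parted by spaces: the shift along the tool's x, y, z in units of 10 cm (1.0 is 10 cm), then the turn, a rotation vector about the tool's x, y, z in units of pi rad (1.0 is pi rad), then the opening, from 0 (shut) to 1 (fully open). In form: x y z wx wy wz fingers; .... A call has exactly 8 rows; each row is the pose to reach, as a shift and turn from the pose measured when the call began, along the tool's axes at that moment, turning the shorter way round; what a row does not reach only later rows make up. A row lasts 1/12 s, in which the tool goes at most 41.7 mm and 7.16 degrees, less where a joint would pass 70% of its speed; a pose out of reach is approached as far as the arm can. A call with a number of a shift or a turn outside -1 to 1 is refused whole. A call with a gripper value outside its range is refused whole. The fingers move at their own pace and stop on an object; "force" is the grip in N (left out, the last holds). Time passes only in rows, so rows that repeat a pose let the fingers close, or fill a call up. It gives the time, the measured TCP pose, the force and the opening at its end, in the units of the state.
- manip.sense(): the state, without advancing time (a new reading comes with each control period).
- manip.snapshot(name): name is "scene" or "top"; returns a dict with "img" (480x640x3 uint8, blue, green, red), "K" (3x3 intrinsics, pixels), "rvec" (rotation vector, rad) and "tvec" (3), from world to camera coordinates, as OpenCV has them. Camera axes: x right, y down, z forward; pixel columns grow to the right and rows downward; lengths in m; the calibration is good to about 2 mm. A picture is of the moment at which its call begins. There is no depth.
- manip.finish_job(): hands the job in, once; it reports no verdict.
Trained networks look in a picture, given as the dict that the camera call returned (one of the last four; its "shot" number tells which), for a name from the list of things; names that differ only in an ending like _2 or _b are one class to them, and where a whole thing is asked for, a point or a joint stands for the part that bears it (a point fixed in the world has none). Each returns a list of dicts, best first, with "score" (0 to 1); they miss things now and then, are a little off and sometimes report something else, mostly with a low value. They report only what shows in the picture. A call takes as long as a camera call.
- manip.spot_in(picture, target): "extent" ([centre column, centre row, width, height] in pixels, round what is visible of it).
- manip.outline_of(picture, target): "pixels" (480x640 bool, what is visible of it) and "extent" ([centre column, centre row, width, height] in pixels, round what is visible of it).
The state is a dict: "clock": time; "joint_pos": joint angles; "qvel": joint speeds; "joint_torque": joint torques, N m; "ee_pos": TCP position; "tcp_rot": TCP orientation; "wrist_force": force on the tool from outside, world axes, zero at the start; "ft_torque": the same for the moment, N m; "gripper_width": finger opening in m.
Only numpy, scipy, OpenCV 4.12 (cv2) and the standard library are available. Lean on these libraries where they do the work, as an engineer would, in place of code of your own. Each camera call takes 0.05 s, during which the arm holds its last target. There are 200 camera calls.

TASK

Start a run on the mini centrifuge, the machine with the round rotor whose clear lid stands open: with the fingertips swing its lid down without slamming it until it is fully shut, then lightly press the round start key well in, and draw back so that it comes up again. Lift nothing, do not shift the machine, and leave its other keys, the dry-bath heater and the things standing around alone.

Things in the scene. Friction and masses are not known exactly. Their poses are not given: they have to be found in the camera images.
- centrifuge: Mini centrifuge, white, 230 deep (x), 170 wide (y), 1.4 to 2.4 kg, loose on rubber feet: it slides if shoved. Origin: centre of its underside; x to its rear, y to the left seen from its front, z up; its front faces roughly the robot. Key panel in front, 63 mm high at the front edge (x -119), sloping up 15 degrees to 87 mm (x -31). Behind it the deck, 95 mm high, with a round six-tube rotor under the lid.
- lid (a joint): Clear box-shaped lid of the centrifuge, 128 deep, 146 wide, 26 high, 120 g. Hinge axis along the machine's y at its rear, through (107, 0, 96.5) mm of centrifuge. Rad: 0 fully shut, grows as the front edge swings up, at most 1.35; starts at 0.7 to 1.1. A friction hinge (0.11 N m) holds it at any angle, so push it right down to its stop; no catch.
- lid_push (a point): Point on the outer (top) face of the lid, mid-width, 18 mm behind its front edge: when shut, 110 mm in front of the hinge axis, 26 mm above it and 122.5 mm above the table. Turns with the lid; z is the outward normal of that face, x points from the front edge to the hinge.
- start_key_top (a point): Centre of the top of the round start key: grey, 20 mm across, right of the dark display, 6 mm proud of the panel. z points straight out of the panel (15 degrees off vertical, leaning to the machine's front); the key is pressed along -z. Nearest other key's edge: 34 mm from its centre, towards the front. To its rear, over 35 mm away, is the shut lid with its finger lip.
- start_key (a joint): The start key. Joint value: how far it is pressed in, 0 (out) to 0.004 m (fully down); it springs back: 1.5 N starts it, 3.8 N presses it 2 mm, which counts as pressed, 6 N holds it fully down; more than 25 N is too hard.
- pulse_key (a joint): Oblong pulse key (9 by 22 mm) right of the display, 39 mm nearer the front than the start key, not to be pressed. Joint value: how far it is pressed in, 0 (out) to 0.004 m (fully down).
- up_key (a joint): Upper square key (12 mm) left of the display, not to be pressed. Joint value: how far it is pressed in, 0 (out) to 0.004 m (fully down).
- down_key (a joint): Lower square key (12 mm) left of the display, not to be pressed. Joint value: how far it is pressed in, 0 (out) to 0.004 m (fully down).
- drybath: Dry-bath heater, a machine of the same housing (230 by 170) and keys, with a square aluminium block of tubes under a clear cover that is shut, 122 high; fixed. The two machines swap places from run to run. Origin at the centre of its underside. Not to be touched.
- sign: Clear acrylic sign holder with a blank card, 50 by 100, 44 high, in front of the machines. Origin at the centre of its underside. Leave alone.
- riser: Clear acrylic display bridge, 90 by 70, 60 high, between the machines to the rear. Origin at the centre of its underside. Leave alone.
- puck: Round off-white sensor puck, 48 across, 16 high, on the acrylic bridge. Origin at the centre of its underside. Leave alone.
- oximeter: Fingertip oximeter, 60 by 34, 30 high, between the machines to the front. Origin at the centre of its underside. Leave alone.
- thermometer: Gun-shaped forehead thermometer lying on its side, about 130 by 100, 38 high, outside one of the machines. Origin at the middle of its underside. Leave alone.
- wand: White hand probe upright in a round stand 84 across, 176 high, outside one of the machines. Origin at the centre of its underside. Leave alone.
- rack: White microtube rack, 70 by 110, 45 high, outside one of the machines. Origin at the centre of its underside. Leave alone.

How it is judged:
By the outcome, as a careful person would: the job done as asked, in the order asked, and still so for the second after the job is handed in, with the robot touching nothing.
It also fails if it takes over 48 s, if anything falls off the work surface, if the arm or the gripper's body presses on something with over 40 N, if the wrist force passes 120 N, or if a joint passes its speed limit or range.

## Working session

There is one attempt and no reset: what is moved stays moved. The work goes in short steps, Python scripts to look and compute and a tool call to move; the robot and the scene stay as the last step left them, time stands still between calls to the robot, and variables do not carry over. Pictures are saved under pics/ and viewed, about 8 in all and at most 12, crops included, and the job is handed in when it is done.

Besides the shell and the picture viewer there is one more tool, called as name(argument=value, ...) on one line, values as JSON. play_rows: Moves the arm, as the interface text tells. Shifts and turns lie within -1 to 1; 1 stands for 10 cm of shift or pi rad of turn. Its arguments: {"type":"object","properties":{"motion":{"type":"string"},"force":{"type":"number"}},"required":["motion"]}

```bash
mkdir -p pics; python3 - <<'E'
from station import manip
import cv2,numpy as np
s=manip.sense();print(s['clock'],s['ee_pos'],np.round(s['tcp_rot'],3).tolist(),s['gripper_width'])
for n in['scene','top']:
    p=manip.snapshot(n);cv2.imwrite(f'pics/{n}0.png',p['img'])
    R=cv2.Rodrigues(p['rvec'])[0];print(n,p['K'].tolist(),(-R.T@p['tvec'].ravel()).round(3),R.round(3).tolist())
    for t in['centrifuge','lid','start_key_top','pulse_key','up_key','down_key','drybath']:
        print(t,[(round(d['score'],2),np.round(d['extent'],1).tolist()) for d in manip.spot_in(p,t)[:3]])
E
```

```text
0.0 [0.25051065 0.57190728 0.23359239] [[0.401, 0.916, -0.001], [0.916, -0.401, -0.002], [-0.002, 0.0, -1.0]] 0.0880778005817501
scene [[518.9343732150624, 0.0, 318.5681716282727], [0.0, 518.9343732150624, 241.98256959021757], [0.0, 0.0, 1.0]] [1.191 0.08  1.079] [[-0.102, 0.995, -0.015], [0.827, 0.076, -0.557], [-0.553, -0.069, -0.83]]
centrifuge [(0.96, [229.1, 277.1, 112.1, 109.6])]
lid [(0.73, [210.6, 283.4, 75.1, 71.0]), (0.58, [513.9, 292.8, 49.6, 61.5]), (0.35, [314.9, 301.7, 30.5, 47.8])]
start_key_top [(0.49, [215.8, 242.8, 8.5, 6.5])]
pulse_key [(0.35, [216.1, 241.8, 9.0, 10.3]), (0.28, [398.9, 288.4, 96.3, 114.3])]
up_key []
down_key []
drybath [(0.73, [398.4, 290.6, 94.1, 109.5]), (0.58, [315.1, 303.4, 33.8, 47.2])]
top [[493.99681897447635, 0.0, 317.72960403789324], [0.0, 493.99681897447635, 241.8098140569437], [0.0, 0.0, 1.0]] [ 0.315 -0.008  1.215] [[-0.026, -1.0, 0.002], [-0.981, 0.025, -0.193], [0.193, -0.007, -0.981]]
centrifuge [(0.7, [393.5, 207.1, 87.6, 113.8])]
lid [(0.65, [403.1, 164.1, 74.8, 23.3])]
start_key_top [(0.42, [415.5, 238.0, 12.3, 5.2]), (0.31, [504.9, 247.9, 53.2, 33.4])]
pulse_key []
up_key []
down_key []
drybath [(0.6, [232.6, 216.4, 88.5, 108.6])]
```

View pics/scene0.png

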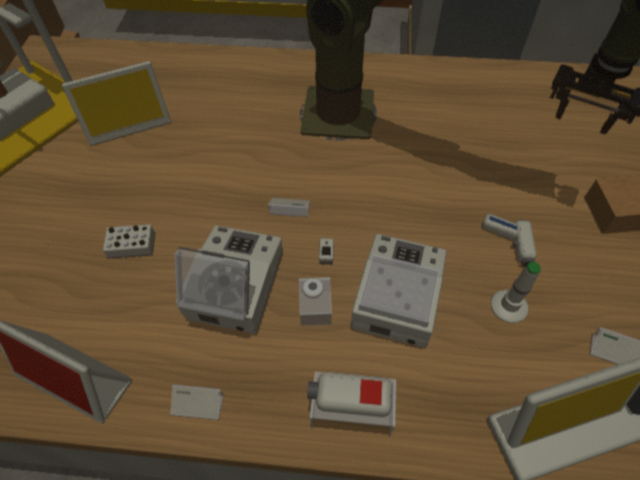

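View pics/top0.png

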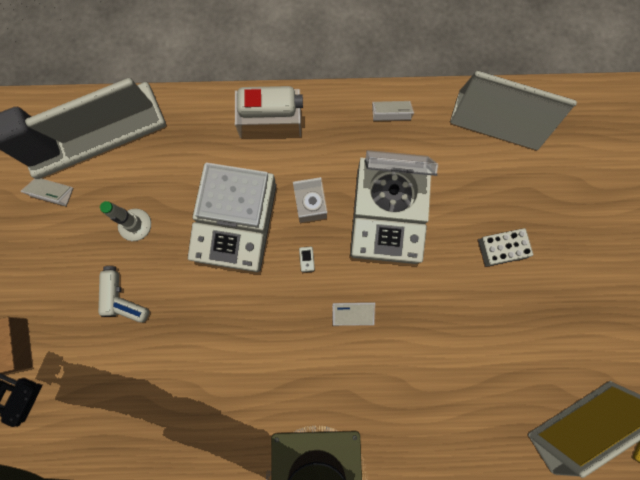

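The centrifuge is on the robot's right: top view (393,207), with its open lid at (400,163). The dry bath is at (232,216). I'll enlarge the centrifuge for exact key and corner pixels.

```bash
python3 - <<'E'
import cv2,numpy as np
a=cv2.imread('pics/top0.png')[145:270,340:445];b=cv2.imread('pics/scene0.png')[220:335,170:290]
a=cv2.resize(a,None,fx=4,fy=4,interpolation=3);b=cv2.resize(b,None,fx=3,fy=3,interpolation=3)
o=np.zeros((500,780,3),np.uint8);o[:500,:420]=a;o[:345,420:780]=b
cv2.imwrite('pics/crop.png',o)
E
```

```text
(no output)
```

View pics/crop.png

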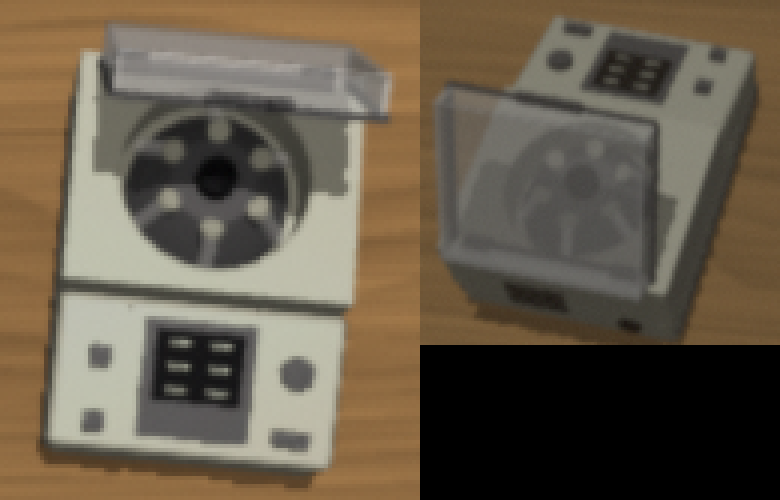

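```bash
cat > h.py <<'E'
import numpy as np,cv2
from scipy.optimize import least_squares
a=np.radians(15)
def Rz(t):c,s=np.cos(t),np.sin(t);return np.array([[c,-s,0],[s,c,0],[0,0,1]])
def panel(s,y,h=0): # s along slope from front edge
    return np.array([-.119+s*np.cos(a)-h*np.sin(a),y,.063+s*np.sin(a)+h*np.cos(a)])
def lidpt(d,y,h,th): # d in front of hinge, h above
    return np.array([.107-d*np.cos(th)-h*np.sin(th)*-1,y,.0965+d*np.sin(th)+h*np.cos(th)])
E
cat > fit.py <<'E'
from h import *
from station import manip
P={n:manip.snapshot(n) for n in('top','scene')}
t4=lambda u,v:((u+.5)/4+340-.5,(v+.5)/4+145-.5)
s3=lambda u,v:((u-420+.5)/3+170-.5,(v+.5)/3+220-.5)
def pts(p):
    s,y,s2,y2,s3_,y3,th=p[3:]
    K=[panel(s,y,.006),panel(s-.039,y2,.004),panel(s2,y3,.004),panel(s3_,y3,.004)]
    return [('top',K[0],t4(297,375)),('top',K[1],t4(291,440)),('top',K[2],t4(99,356)),('top',K[3],t4(92,420)),
     ('scene',K[0],s3(560,61)),('scene',K[1],s3(577,29)),('scene',K[2],s3(703,87)),('scene',K[3],s3(717,54)),
     ('top',panel(0,.085),t4(45,443)),('top',panel(0,-.085),t4(328,466)),
     ('top',np.array([-.031,.085,.095]),t4(62,288)),('top',np.array([-.031,-.085,.095]),t4(353,304)),
     ('scene',lidpt(.128,.073,.026,th),s3(657,123)),('scene',lidpt(.128,-.073,.026,th),s3(440,86)),
     ('scene',lidpt(0,.073,.026,th),s3(642,297)),('scene',lidpt(0,-.073,.026,th),s3(440,250))]
def res(p):
    r=[]
    for n,l,uv in pts(p):
        w=Rz(p[2])@l+[p[0],p[1],0];c=P[n]
        q=cv2.projectPoints(w.reshape(1,3),c['rvec'],c['tvec'],c['K'],None)[0].ravel();r+=list(q-uv)
    return np.array(r)
f=least_squares(res,[.45,-.17,0,.06,-.06,.06,.06,.02,.06,.9],loss='soft_l1')
p=f.x;print(p.round(4));print(res(p).reshape(-1,2).round(1).tolist())
R=Rz(p[2]);o=np.array([p[0],p[1],0])
print('start',R@panel(p[3],p[4],.006)+o,'normal',R@[-np.sin(a),0,np.cos(a)])
for th in(p[-1],.6,.3,0):print('push',th,R@lidpt(.11,0,.026,th)+o)
np.save('p.npy',p)
E
python3 fit.py
```

```text
[ 0.615  -0.1922 -0.1132  0.0541 -0.0569  0.055  -0.0576  0.0166  0.0589
  0.9155]
[[-0.1, -0.6], [-0.1, -0.3], [0.0, -0.4], [0.3, -0.2], [0.0, -1.3], [-0.0, -0.5], [0.2, -0.6], [0.2, -0.2], [0.3, -0.1], [1.4, 0.4], [-0.3, -0.6], [-0.2, 1.6], [-0.5, 0.2], [1.9, -0.1], [-0.1, 0.1], [0.1, 2.6]]
start [ 0.54071752 -0.24109968  0.0828097 ] normal [-0.25716293  0.02923224  0.96592583]
push 0.9155200368230675 [ 0.67515993 -0.1990661   0.19956059]
push 0.6 [ 0.64566043 -0.19571284  0.1800694 ]
push 0.3 [ 0.62449943 -0.19330742  0.15384597]
push 0 [ 0.61198352 -0.19188471  0.1225    ]
```

Fit is good to about a pixel. Pose is (0.615, -0.192), yaw -0.113, and lid about 0.92 rad. First I rise, align tool x to the machine's y, and close the fingers.

play_rows(motion="0 0 -0.1 0 0 -0.02 0; 0 0 -0.2 0 0 -0.04 0; 0 0 -0.3 0 0 -0.06 0; 0 0 -0.4 0 0 -0.08 0; 0 0 -0.5 0 0 -0.095 0; 0 0 -0.6 0 0 -0.095 0; 0 0 -0.6 0 0 -0.095 0; 0 0 -0.6 0 0 -0.095 0", force=10)

```text
clock: 1.57
ee_pos: [0.2508, 0.5727, 0.2948]
tcp_rot: [[0.115, 0.993, 0.0], [0.993, -0.115, 0.001], [0.001, 0.0, -1.0]]
wrist_force: [0.5, -0.1, -0.1]
gripper_width: 0.0368
```

play_rows(motion="-0.12 0.09 0 0 0 0 0; -0.25 0.18 0 0 0 0 0; -0.37 0.27 0 0 0 0 0; -0.5 0.36 0 0 0 0 0; -0.62 0.45 0 0 0 0 0; -0.75 0.54 0 0 0 0 0; -0.87 0.63 0 0 0 0 0; -1 0.72 0 0 0 0 0")

```text
clock: 2.23
ee_pos: [0.3111, 0.4641, 0.2942]
tcp_rot: [[0.116, 0.993, 0.0], [0.993, -0.116, 0.0], [0.0, 0.0, -1.0]]
wrist_force: [-0.9, -0.9, 0.3]
gripper_width: 0.0004
```

play_rows(motion="-0.12 0.09 0 0 0 0 0; -0.25 0.18 0 0 0 0 0; -0.37 0.27 0 0 0 0 0; -0.5 0.36 0 0 0 0 0; -0.62 0.45 0 0 0 0 0; -0.75 0.54 0 0 0 0 0; -0.87 0.63 0 0 0 0 0; -1 0.72 0 0 0 0 0")

```text
clock: 2.9
ee_pos: [0.3712, 0.3554, 0.2938]
tcp_rot: [[0.116, 0.993, -0.0], [0.993, -0.116, -0.0], [-0.0, -0.0, -1.0]]
wrist_force: [0.2, -0.1, -0.1]
gripper_width: 0.0005
```

play_rows(motion="-0.12 0.09 0 0 0 0 0; -0.25 0.18 0 0 0 0 0; -0.37 0.27 0 0 0 0 0; -0.5 0.36 0 0 0 0 0; -0.62 0.45 0 0 0 0 0; -0.75 0.54 0 0 0 0 0; -0.87 0.63 0 0 0 0 0; -1 0.72 0 0 0 0 0")

```text
clock: 3.57
ee_pos: [0.4312, 0.2468, 0.2933]
tcp_rot: [[0.117, 0.993, -0.001], [0.993, -0.117, -0.0], [-0.001, -0.001, -1.0]]
wrist_force: [0.1, 0.2, -0.7]
gripper_width: 0.0008
```

play_rows(motion="-0.12 0.09 0 0 0 0 0; -0.25 0.18 0 0 0 0 0; -0.37 0.27 0 0 0 0 0; -0.5 0.36 0 0 0 0 0; -0.62 0.45 0 0 0 0 0; -0.75 0.54 0 0 0 0 0; -0.87 0.63 0 0 0 0 0; -1 0.72 0 0 0 0 0")

```text
clock: 4.23
ee_pos: [0.491, 0.1382, 0.2929]
tcp_rot: [[0.118, 0.993, -0.002], [0.993, -0.118, -0.001], [-0.001, -0.002, -1.0]]
wrist_force: [-0.4, -0.0, 0.1]
gripper_width: 0.0009
```

play_rows(motion="-0.12 0.09 0 0 0 0 0; -0.25 0.18 0 0 0 0 0; -0.37 0.27 0 0 0 0 0; -0.5 0.36 0 0 0 0 0; -0.62 0.45 0 0 0 0 0; -0.75 0.54 0 0 0 0 0; -0.87 0.63 0 0 0 0 0; -1 0.72 0 0 0 0 0")

```text
clock: 4.9
ee_pos: [0.5507, 0.0296, 0.2924]
tcp_rot: [[0.118, 0.993, -0.003], [0.993, -0.118, -0.001], [-0.001, -0.003, -1.0]]
wrist_force: [-0.3, 0.3, -0.0]
gripper_width: 0.0006
```

play_rows(motion="-0.12 0.1 0 0 0 0 0; -0.25 0.2 0 0 0 0 0; -0.37 0.3 0 0 0 0 0; -0.5 0.4 0 0 0 0 0; -0.62 0.5 0 0 0 0 0; -0.75 0.6 0 0 0 0 0; -0.87 0.7 0 0 0 0 0; -1 0.8 0 0 0 0 0")

```text
clock: 5.57
ee_pos: [0.6182, -0.0799, 0.2916]
tcp_rot: [[0.119, 0.993, -0.004], [0.993, -0.119, -0.0], [-0.001, -0.004, -1.0]]
wrist_force: [0.0, 0.7, 0.7]
gripper_width: 0.0007
```

play_rows(motion="-0.13 0.1 0 0 0 0 0; -0.27 0.2 0 0 0 0 0; -0.4 0.3 0 0 0 0 0; -0.55 0.4 0 0 0 0 0; -0.7 0.5 0 0 0 0 0; -0.8 0.6 0 0 0 0 0; -0.9 0.7 0 0 0 0 0; -1 0.8 0 0 0 0 0")

```text
clock: 6.23
ee_pos: [0.6857, -0.1896, 0.2905]
tcp_rot: [[0.119, 0.993, -0.005], [0.993, -0.119, -0.0], [-0.001, -0.005, -1.0]]
wrist_force: [-0.0, 0.6, -0.6]
gripper_width: 0.0005
```

```bash
cat > loc.py <<'E'
from h import *
from station import manip
p=np.load('p.npy');s=manip.sense()
tip=s['ee_pos']+.022*s['tcp_rot'][:,2]
print('t',s['clock'],'tip local',(Rz(p[2]).T@(tip-[p[0],p[1],0])).round(4),'F',s['wrist_force'].round(1))
E
python3 loc.py; python3 - <<'E'
from station import manip
import cv2,numpy as np
p=manip.snapshot('scene')['img'][100:330,100:340];q=manip.snapshot('top')['img'][120:270,330:450]
o=np.zeros((460,800,3),np.uint8);o[:,:400]=cv2.resize(p,None,fx=2,fy=2)[:, 40:440];o[:450,400:760]=cv2.resize(q,None,fx=3,fy=3)
cv2.imwrite('pics/a1.png',o)
E
```

```text
t 6.2333 tip local [0.0699 0.0106 0.2685] F [-0.   0.6 -0.6]
```

View pics/a1.png

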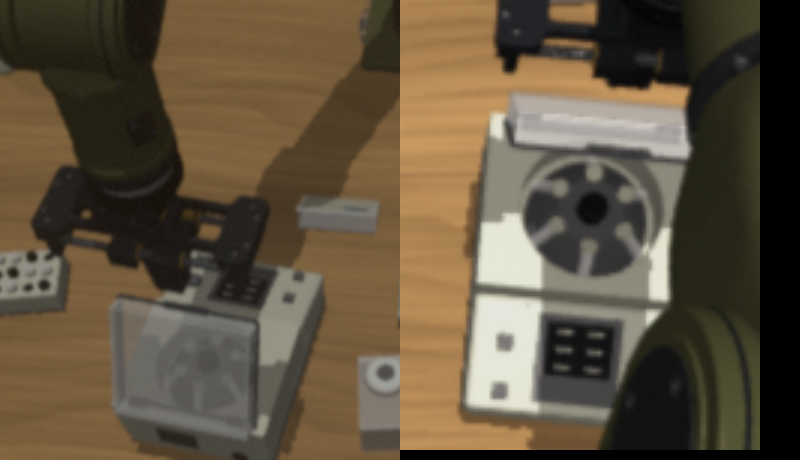

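The tips are above the lid with the jaws shut, tip local (0.070, 0.011, 0.2685). Next I descend onto the outer face near its front edge.

play_rows(motion="-0.03 0 0.1 0 0 0 0; -0.06 0 0.2 0 0 0 0; -0.1 0 0.3 0 0 0 0; -0.1 0 0.4 0 0 0 0; -0.1 0 0.48 0 0 0 0; -0.1 0 0.54 0 0 0 0; -0.1 0 0.58 0 0 0 0; -0.1 0 0.6 0 0 0 0")

```text
clock: 7.0
ee_pos: [0.6842, -0.2009, 0.2292]
tcp_rot: [[0.122, 0.993, -0.006], [0.993, -0.122, -0.001], [-0.002, -0.005, -1.0]]
wrist_force: [-0.3, -0.1, 0.5]
gripper_width: 0.0008
```

```bash
python3 loc.py
```

```text
t 7.0 tip local [ 0.0696 -0.0009  0.2072] F [-0.3 -0.1  0.5]
```

play_rows(motion="0 0 0.04 0 0 0 0; 0 0 0.08 0 0 0 0; 0 -0.05 0.11 0 0 0 0; 0 -0.115 0.14 0 0 0 0; 0 -0.16 0.17 0 0 0 0; 0 -0.21 0.2 0 0 0 0; 0 -0.255 0.235 0 0 0 0; 0 -0.3 0.27 0 0 0 0")

```text
clock: 7.67
ee_pos: [0.6528, -0.1968, 0.2049]
tcp_rot: [[0.122, 0.993, -0.007], [0.993, -0.122, -0.001], [-0.002, -0.007, -1.0]]
wrist_force: [-9.6, 3.3, 17.9]
gripper_width: 0.0005
```

```bash
python3 loc.py; python3 - <<'E'
from station import manip
import cv2,numpy as np
p=manip.snapshot('scene')['img'][200:340,160:300]
cv2.imwrite('pics/a2.png',cv2.resize(p,None,fx=4,fy=4))
E
```

```text
t 7.6667 tip local [ 0.0379 -0.0004  0.1829] F [-9.6  3.3 17.9]
```

View pics/a2.png

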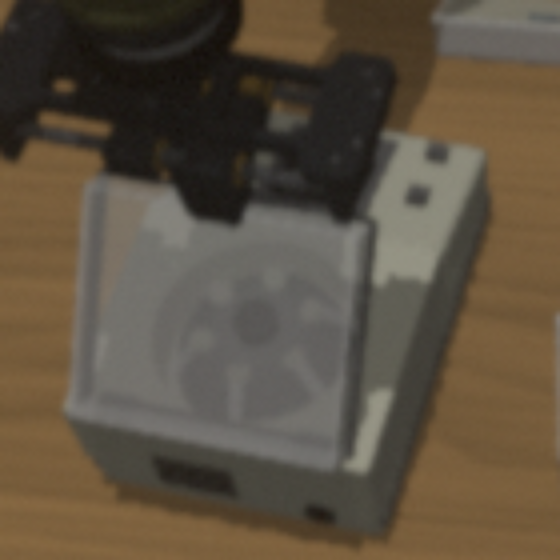

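The wrist reads 18 N, which is too much for this hinge. The keys at crop (415,195) and (437,152) are unmoved, so the machine hasn't shifted. I'll ease off and compute the lid angle from the lid outline.

play_rows(motion="0 0 -0.03 0 0 0 0; 0 0 -0.08 0 0 0 0; 0 0 -0.15 0 0 0 0; 0 0 -0.2 0 0 0 0; 0 0 -0.3 0 0 0 0; 0 0 -0.4 0 0 0 0; 0 0 -0.4 0 0 0 0; 0 0 -0.4 0 0 0 0")

```text
clock: 8.38
ee_pos: [0.6523, -0.1967, 0.2452]
tcp_rot: [[0.122, 0.993, -0.008], [0.993, -0.122, -0.001], [-0.002, -0.007, -1.0]]
wrist_force: [-0.1, -1.0, 0.1]
gripper_width: 0.0005
```

```bash
python3 loc.py; cat > ov.py <<'E'
import sys
from h import *
from station import manip
name,x0,y0,f=sys.argv[1],155,195,4
ths=[float(v) for v in sys.argv[2:]]
c=manip.snapshot('scene');im=cv2.resize(c['img'][y0:y0+145,x0:x0+140],None,fx=f,fy=f,interpolation=3)
raw=im.copy();p=np.load('p.npy');R=Rz(p[2]);o=np.array([p[0],p[1],0])
for th,col in zip(ths,[(0,0,255),(0,255,0),(255,0,0)]):
    q=np.array([R@lidpt(d,y,h,th)+o for d,y,h in[(.128,.073,.026),(.128,-.073,.026),(0,-.073,.026),(0,.073,.026)]])
    uv=cv2.projectPoints(q,c['rvec'],c['tvec'],c['K'],None)[0].reshape(-1,2);print(th,uv.round(1).tolist())
    cv2.polylines(im,[((uv-[x0,y0]+.5)*f).astype(int)],True,col,1)
w=im[:,:400].shape
out=np.hstack([im[:, :400],raw[:,:400]]);cv2.imwrite(f'pics/{name}.png',out)
E
python3 ov.py a3 0.9155 0.75 0.6
```

```text
t 8.3833 tip local [ 0.0374 -0.0003  0.2232] F [-0.1 -1.   0.1]
0.9155 [[248.2, 260.9], [178.2, 248.2], [176.4, 305.6], [243.5, 318.8]]
0.75 [[251.5, 256.1], [182.8, 243.7], [176.5, 303.6], [243.7, 316.8]]
0.6 [[254.4, 253.3], [186.8, 241.2], [176.8, 301.8], [244.0, 315.0]]
```

View pics/a3.png

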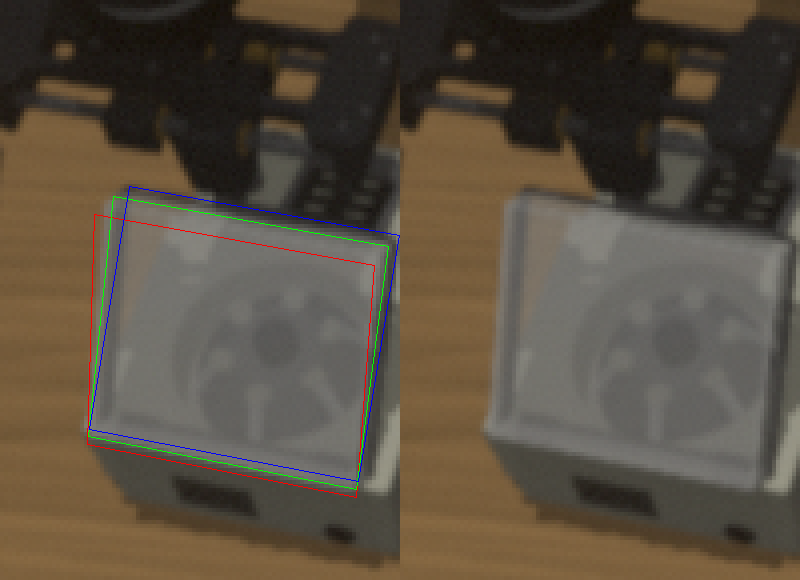

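```bash
cat > iou.py <<'E'
from h import *
from station import manip
p=np.load('p.npy')
c=manip.snapshot('scene');d=manip.outline_of(c,'lid')
print([(round(e['score'],2),np.round(e['extent'],0).tolist()) for e in d])
m=d[0]['pixels']
def sil(th,dx=0,dy=0):
    o=np.array([p[0]+dx,p[1]+dy,0]);q=np.array([Rz(p[2])@lidpt(a_,y,h,th)+o for a_ in(0,.128) for y in(-.073,.073) for h in(0,.026)])
    uv=cv2.projectPoints(q,c['rvec'],c['tvec'],c['K'],None)[0].reshape(-1,1,2)
    z=np.zeros(m.shape,np.uint8);cv2.fillConvexPoly(z,cv2.convexHull(np.round(uv*16).astype(int)),1,shift=4);return z>0
r=[(((sil(t)&m).sum()/(sil(t)|m).sum()).round(3),round(t,2)) for t in np.arange(0,1.2,.05)]
print(sorted(r)[-7:][::-1])
E
python3 iou.py
```

```text
[(0.58, [215.0, 279.0, 77.0, 73.0])]
[(np.float64(0.961), np.float64(0.75)), (np.float64(0.955), np.float64(0.7)), (np.float64(0.953), np.float64(0.8)), (np.float64(0.934), np.float64(0.65)), (np.float64(0.931), np.float64(0.85)), (np.float64(0.912), np.float64(0.6)), (np.float64(0.897), np.float64(0.9))]
```

```bash
python3 - <<'E'
from h import *
from station import manip
c=manip.snapshot('scene');p=np.load('p.npy');R=Rz(p[2])
for z in(.2232,.1829):
  for x in(.0287,.0467):
    q=np.array([R@[x,y,z]+[p[0],p[1],0] for y in(-.0175,.0175)])
    print(z,x,cv2.projectPoints(q,c['rvec'],c['tvec'],c['K'],None)[0].reshape(-1,2).round(1).tolist())
im=c['img'][225:265,190:240];cv2.imwrite('pics/a4.png',cv2.resize(im,None,fx=12,fy=12,interpolation=3))
E
```

```text
0.2232 0.0287 [[207.1, 241.8], [223.8, 244.8]]
0.2232 0.0467 [[204.0, 249.2], [220.9, 252.2]]
0.1829 0.0287 [[210.8, 252.7], [227.1, 255.6]]
0.1829 0.0467 [[208.0, 260.0], [224.3, 263.0]]
```

View pics/a4.png

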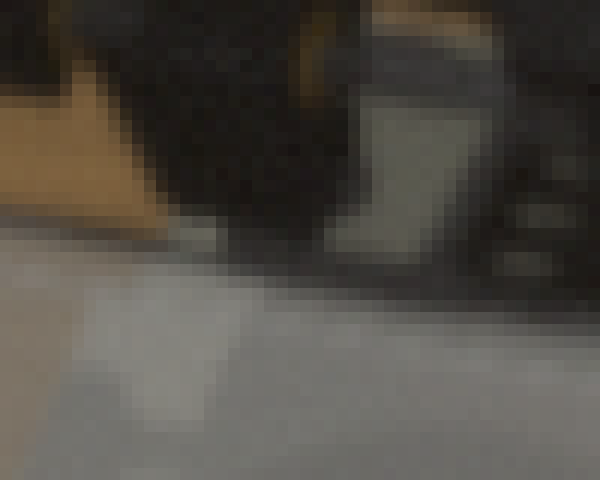

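The outline fit gives a lid angle of about 0.75, so it did move, and the tip sits close to the front edge. I'll shift the contact 2 cm rearward, clear of the edge, and push again in small steps.

play_rows(motion="0 0.1 0 0 0 0 0; 0 0.18 0 0 0 0 0; 0 0.25 0 0 0 0 0; 0 0.25 0.1 0 0 0 0; 0 0.25 0.2 0 0 0 0; 0 0.25 0.28 0 0 0 0; 0 0.25 0.34 0 0 0 0; 0 0.25 0.38 0 0 0 0")

```text
clock: 9.25
ee_pos: [0.6744, -0.1996, 0.2036]
tcp_rot: [[0.122, 0.992, -0.014], [0.993, -0.122, -0.0], [-0.002, -0.013, -1.0]]
wrist_force: [-0.4, 0.3, 0.5]
gripper_width: 0.0003
```

```bash
python3 loc.py
```

```text
t 9.25 tip local [ 0.0596 -0.0006  0.1816] F [-0.4  0.3  0.5]
```

play_rows(motion="0 0 0.02 0 0 0 0; 0 0 0.04 0 0 0 0; 0 -0.01 0.06 0 0 0 0; 0 -0.02 0.08 0 0 0 0; 0 -0.03 0.1 0 0 0 0; 0 -0.05 0.12 0 0 0 0; 0 -0.07 0.14 0 0 0 0; 0 -0.09 0.16 0 0 0 0")

```text
clock: 9.92
ee_pos: [0.6652, -0.1985, 0.1879]
tcp_rot: [[0.122, 0.992, -0.013], [0.993, -0.122, -0.0], [-0.002, -0.013, -1.0]]
wrist_force: [-0.6, -0.4, 1.6]
gripper_width: 0.0006
```

```bash
python3 loc.py; python3 iou.py
```

```text
t 9.9167 tip local [ 0.0503 -0.0006  0.1659] F [-0.6 -0.4  1.6]
[(0.58, [215.0, 283.0, 80.0, 65.0])]
[(np.float64(0.784), np.float64(0.75)), (np.float64(0.784), np.float64(0.7)), (np.float64(0.778), np.float64(0.8)), (np.float64(0.778), np.float64(0.65)), (np.float64(0.77), np.float64(0.85)), (np.float64(0.768), np.float64(0.6)), (np.float64(0.76), np.float64(0.9))]
```

Only 1.6 N now. I follow the arc about the hinge.

play_rows(motion="0 -0.025 0.02 0 0 0 0; 0 -0.05 0.045 0 0 0 0; 0 -0.075 0.07 0 0 0 0; 0 -0.1 0.095 0 0 0 0; 0 -0.12 0.12 0 0 0 0; 0 -0.14 0.147 0 0 0 0; 0 -0.16 0.173 0 0 0 0; 0 -0.18 0.2 0 0 0 0")

```text
clock: 10.68
ee_pos: [0.6463, -0.1962, 0.1674]
tcp_rot: [[0.122, 0.992, -0.015], [0.993, -0.122, -0.0], [-0.002, -0.015, -1.0]]
wrist_force: [-0.1, -0.5, 0.5]
gripper_width: 0.0004
```

```bash
python3 loc.py
```

```text
t 10.6833 tip local [ 0.0312 -0.0005  0.1454] F [-0.1 -0.5  0.5]
```

play_rows(motion="0 -0.02 0.025 0 0 0 0; 0 -0.035 0.055 0 0 0 0; 0 -0.05 0.085 0 0 0 0; 0 -0.06 0.115 0 0 0 0; 0 -0.07 0.14 0 0 0 0; 0 -0.08 0.165 0 0 0 0; 0 -0.09 0.185 0 0 0 0; 0 -0.1 0.2 0 0 0 0")

```text
clock: 11.35
ee_pos: [0.6359, -0.195, 0.1472]
tcp_rot: [[0.122, 0.992, -0.015], [0.993, -0.122, 0.0], [-0.002, -0.015, -1.0]]
wrist_force: [-0.3, 0.5, 0.5]
gripper_width: 0.0004
```

```bash
python3 loc.py; python3 ov.py a5 0 0.1
```

```text
t 11.35 tip local [ 0.0208 -0.0004  0.1252] F [-0.3  0.5  0.5]
0.0 [[262.8, 256.0], [199.5, 244.6], [178.8, 294.7], [245.8, 307.7]]
0.1 [[261.8, 254.1], [197.8, 242.7], [178.4, 295.8], [245.5, 308.8]]
```

View pics/a5.png

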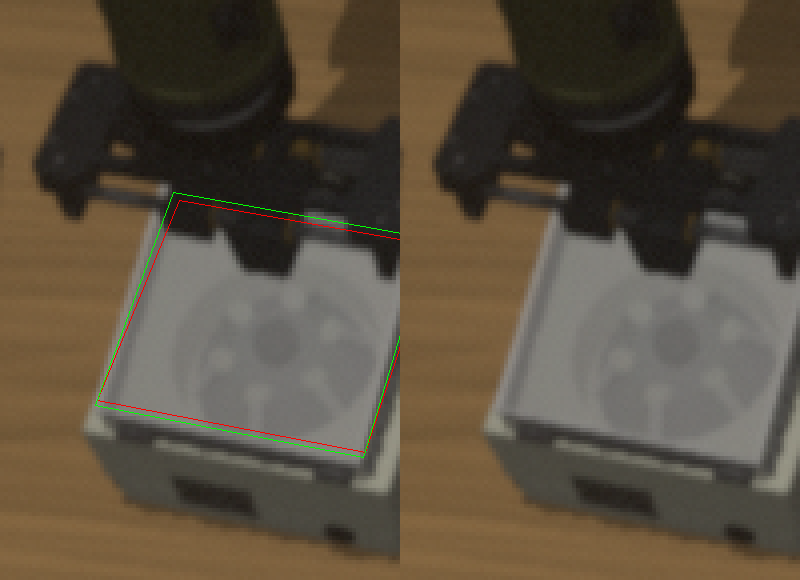

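The lid is almost shut, with the tip on its top at about (268,272) in the crop. I press gently to the stop.

play_rows(motion="0 -0.005 0.01 0 0 0 0; 0 -0.01 0.02 0 0 0 0; 0 -0.015 0.03 0 0 0 0; 0 -0.015 0.035 0 0 0 0; 0 -0.015 0.04 0 0 0 0; 0 -0.015 0.045 0 0 0 0; 0 -0.015 0.045 0 0 0 0; 0 -0.015 0.045 0 0 0 0")

```text
clock: 12.07
ee_pos: [0.6341, -0.1948, 0.1425]
tcp_rot: [[0.122, 0.992, -0.015], [0.993, -0.122, 0.0], [-0.002, -0.015, -1.0]]
wrist_force: [-0.5, -0.2, 0.7]
gripper_width: 0.0003
```

```bash
python3 loc.py
```

```text
t 12.0667 tip local [ 0.0189 -0.0004  0.1205] F [-0.5 -0.2  0.7]
```

play_rows(motion="0 0 0.008 0 0 0 0; 0 0 0.015 0 0 0 0; 0 0 0.022 0 0 0 0; 0 0 0.03 0 0 0 0; 0 0 0.035 0 0 0 0; 0 0 0.04 0 0 0 0; 0 0 0.04 0 0 0 0; 0 0 0.04 0 0 0 0")

```text
clock: 12.73
ee_pos: [0.6341, -0.1948, 0.1384]
tcp_rot: [[0.122, 0.992, -0.015], [0.993, -0.122, 0.0], [-0.002, -0.015, -1.0]]
wrist_force: [0.4, -0.1, -0.0]
gripper_width: 0.0007
```

```bash
python3 loc.py
```

```text
t 12.7333 tip local [ 0.019  -0.0004  0.1164] F [ 0.4 -0.1 -0. ]
```

play_rows(motion="0 0 0.01 0 0 0 0; 0 0 0.02 0 0 0 0; 0 0 0.03 0 0 0 0; 0 0 0.035 0 0 0 0; 0 0 0.04 0 0 0 0; 0 0 0.045 0 0 0 0; 0 0 0.05 0 0 0 0; 0 0 0.05 0 0 0 0")

```text
clock: 13.4
ee_pos: [0.634, -0.1947, 0.1333]
tcp_rot: [[0.122, 0.992, -0.015], [0.993, -0.122, 0.0], [-0.002, -0.015, -1.0]]
wrist_force: [0.0, -0.4, 1.1]
gripper_width: 0.0005
```

```bash
python3 loc.py;python3 iou.py; python3 ov.py a6 0 0.1
```

```text
t 13.4 tip local [ 0.0188 -0.0004  0.1113] F [ 0.  -0.4  1.1]
[(0.63, [223.0, 284.0, 85.0, 60.0])]
[(np.float64(0.804), np.float64(0.0)), (np.float64(0.803), np.float64(0.05)), (np.float64(0.796), np.float64(0.1)), (np.float64(0.789), np.float64(0.15)), (np.float64(0.777), np.float64(0.2)), (np.float64(0.765), np.float64(0.25)), (np.float64(0.75), np.float64(0.3))]
0.0 [[262.8, 256.0], [199.5, 244.6], [178.8, 294.7], [245.8, 307.7]]
0.1 [[261.8, 254.1], [197.8, 242.7], [178.4, 295.8], [245.5, 308.8]]
```

View pics/a6.png

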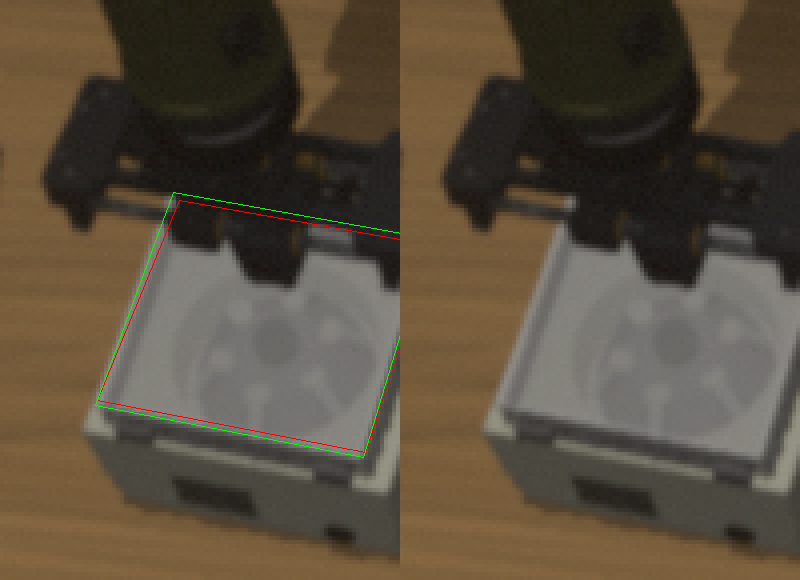

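Still closing freely. I continue with small steps until the stop shows in the force.

play_rows(motion="0 0 0.008 0 0 0 0; 0 0 0.015 0 0 0 0; 0 0 0.022 0 0 0 0; 0 0 0.03 0 0 0 0; 0 0 0.035 0 0 0 0; 0 0 0.04 0 0 0 0; 0 0 0.04 0 0 0 0; 0 0 0.04 0 0 0 0")

```text
clock: 14.22
ee_pos: [0.634, -0.1947, 0.1294]
tcp_rot: [[0.122, 0.992, -0.015], [0.993, -0.122, 0.0], [-0.002, -0.015, -1.0]]
wrist_force: [0.2, 0.5, -0.8]
gripper_width: 0.0003
```

```bash
python3 loc.py
```

```text
t 14.2167 tip local [ 0.0189 -0.0004  0.1074] F [ 0.2  0.5 -0.8]
```

```bash
python3 - <<'E'
from h import *
from station import manip
c=manip.snapshot('scene');p=np.load('p.npy');R=Rz(p[2]);s=manip.sense()
for k in(0,.01,.022):
  q=s['ee_pos']+k*s['tcp_rot'][:,2]
  print(k,cv2.projectPoints(q.reshape(1,3),c['rvec'],c['tvec'],c['K'],None)[0].ravel().round(1))
# apparent silhouettes of lid at th for rear bottom/side corners
for th in(0,.05,.1,.15):
  q=np.array([R@lidpt(d,y,h,th)+[p[0],p[1],0] for d,y,h in[(0,.073,0),(0,-.073,0),(.128,-.073,.026),(0,-.073,.026)]])
  print(th,((cv2.projectPoints(q,c['rvec'],c['tvec'],c['K'],None)[0].reshape(-1,2)-[155,195]+.5)*4).round(0).tolist())
t=manip.snapshot('top');a=cv2.resize(t['img'][150:270,345:445],None,fx=4,fy=4,interpolation=3)
b=cv2.resize(c['img'][230:320,170:260],None,fx=4.4,fy=4.4,interpolation=3);o=np.zeros((480,800,3),np.uint8);o[:,:400]=a;o[:396,400:796]=b
cv2.imwrite('pics/a7.png',o)
E
```

```text
0 [224.5 263.9]
0.01 [225.3 266.2]
0.022 [226.2 269. ]
0 [[372.0, 475.0], [109.0, 424.0], [180.0, 201.0], [97.0, 401.0]]
0.05 [[372.0, 475.0], [109.0, 424.0], [177.0, 196.0], [96.0, 403.0]]
0.1 [[372.0, 475.0], [109.0, 424.0], [173.0, 193.0], [95.0, 405.0]]
0.15 [[372.0, 475.0], [109.0, 424.0], [170.0, 189.0], [95.0, 407.0]]
```

View pics/a7.png

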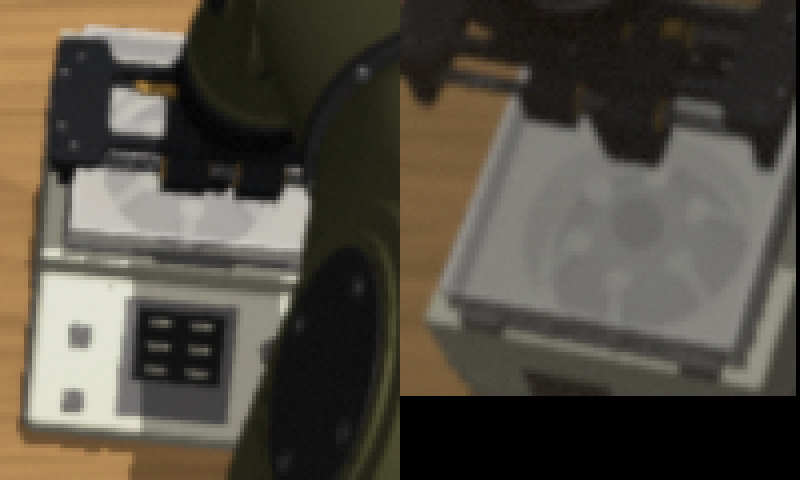

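Machine unmoved: the up key is at (365,234) as before. The lid's own weight nearly offsets the hinge friction, so a small force is expected. The tips also appear about 1 cm higher than I modelled, so I keep going down to the stop.

play_rows(motion="0 0 0.01 0 0 0 0; 0 0 0.015 0 0 0 0; 0 0 0.02 0 0 0 0; 0 0 0.025 0 0 0 0; 0 0 0.03 0 0 0 0; 0 0 0.03 0 0 0 0; 0 0 0.03 0 0 0 0; 0 0 0.03 0 0 0 0")

```text
clock: 14.98
ee_pos: [0.634, -0.1948, 0.1263]
tcp_rot: [[0.122, 0.992, -0.015], [0.993, -0.122, 0.0], [-0.002, -0.015, -1.0]]
wrist_force: [0.1, -0.5, 0.5]
gripper_width: 0.0003
```

```bash
python3 loc.py; python3 - <<'E'
from h import *
from station import manip
c=manip.snapshot('top');p=np.load('p.npy');R=Rz(p[2])
for th in(0,.05,.1,.15,.2):
  q=np.array([R@lidpt(d,y,h,th)+[p[0],p[1],0] for d,y,h in[(.128,.073,0),(.128,.073,.026)]])
  print(th,((cv2.projectPoints(q,c['rvec'],c['tvec'],c['K'],None)[0].reshape(-1,2)-[345,150]+.5)*4).round(0).tolist())
E
```

```text
t 14.9833 tip local [ 0.0189 -0.0004  0.1043] F [ 0.1 -0.5  0.5]
0 [[63.0, 251.0], [67.0, 239.0]]
0.05 [[64.0, 247.0], [68.0, 234.0]]
0.1 [[65.0, 244.0], [70.0, 228.0]]
0.15 [[66.0, 240.0], [71.0, 221.0]]
0.2 [[68.0, 235.0], [72.0, 214.0]]
```

play_rows(motion="0 0 0.01 0 0 0 0; 0 0 0.02 0 0 0 0; 0 0 0.025 0 0 0 0; 0 0 0.03 0 0 0 0; 0 0 0.035 0 0 0 0; 0 0 0.04 0 0 0 0; 0 0 0.04 0 0 0 0; 0 0 0.04 0 0 0 0")

```text
clock: 15.7
ee_pos: [0.6341, -0.1948, 0.1223]
tcp_rot: [[0.122, 0.992, -0.015], [0.993, -0.122, 0.0], [-0.002, -0.015, -1.0]]
wrist_force: [-0.2, 0.4, -0.1]
gripper_width: 0.0008
```

```bash
python3 loc.py; python3 - <<'E'
from h import *
from station import manip
t=manip.snapshot('top');c=manip.snapshot('scene')
a=cv2.resize(t['img'][185:235,345:425],None,fx=10,fy=10,interpolation=3)
cv2.imwrite('pics/a8.png',a)
cv2.imwrite('pics/raw8.png',c['img'])
E
```

```text
t 15.7 tip local [ 0.0189 -0.0004  0.1003] F [-0.2  0.4 -0.1]
```

View pics/a8.png

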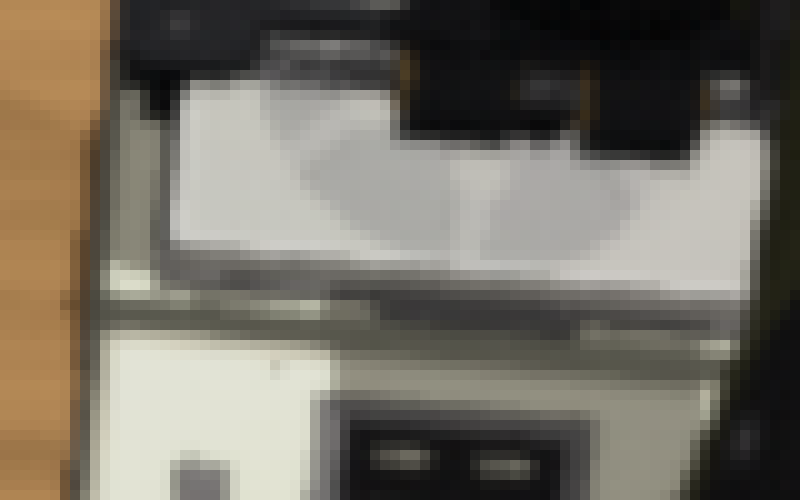

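By the top view the lid's front wall, corners (170,243) and (165,280), matches θ of 0 to 0.03. I press the last millimetres for a clear force.

play_rows(motion="0 0 0.005 0 0 0 0; 0 0 0.01 0 0 0 0; 0 0 0.015 0 0 0 0; 0 0 0.02 0 0 0 0; 0 0 0.025 0 0 0 0; 0 0 0.03 0 0 0 0; 0 0 0.03 0 0 0 0; 0 0 0.03 0 0 0 0")

```text
clock: 16.47
ee_pos: [0.6341, -0.1947, 0.1193]
tcp_rot: [[0.122, 0.992, -0.015], [0.993, -0.122, 0.0], [-0.002, -0.015, -1.0]]
wrist_force: [-0.1, 0.3, 0.5]
gripper_width: 0.0002
```

```bash
python3 loc.py
```

```text
t 16.4667 tip local [ 0.019  -0.0004  0.0973] F [-0.1  0.3  0.5]
```

```bash
python3 - <<'E'
from h import *
from station import manip
c=manip.snapshot('scene');s=manip.sense()
def pr(q):return cv2.projectPoints(np.array(q,float).reshape(-1,1,3),c['rvec'],c['tvec'],c['K'],None)[0].reshape(-1,2).round(1).tolist()
e=np.array([.6857,-.1896,.2905]);print('a1 seen tip (205,242.5); pred k=0,.022,.022rear',pr([e,e-[0,0,.022],e-[-.009,0,.022]]))
e=s['ee_pos'];print('now',pr([e,e-[0,0,.022],e-[-.009,0,.022]]))
g=c['img'].max(2);
for col in range(212,236,3):print(col,g[256:282,col].tolist())
E
```

```text
a1 seen tip (205,242.5); pred k=0,.022,.022rear [[207.1, 242.2], [209.3, 248.8], [208.3, 252.8]]
now [[225.3, 266.3], [226.9, 271.5], [226.1, 275.0]]
212 [40, 49, 69, 92, 110, 118, 125, 128, 125, 122, 121, 121, 122, 122, 123, 125, 127, 125, 120, 115, 113, 112, 113, 112, 115, 114]
215 [42, 37, 34, 33, 37, 46, 60, 80, 96, 111, 119, 123, 121, 123, 128, 130, 129, 130, 129, 127, 121, 116, 115, 115, 116, 115]
218 [35, 33, 33, 35, 31, 27, 28, 28, 27, 31, 33, 52, 81, 106, 115, 118, 119, 119, 120, 116, 114, 113, 108, 107, 107, 109]
221 [31, 33, 32, 34, 32, 30, 27, 31, 30, 31, 30, 29, 51, 84, 108, 113, 114, 114, 113, 109, 105, 105, 105, 103, 104, 105]
224 [29, 29, 32, 33, 32, 30, 30, 30, 33, 28, 27, 30, 39, 70, 96, 111, 114, 114, 110, 106, 104, 105, 105, 105, 104, 104]
227 [31, 31, 32, 33, 32, 32, 29, 27, 30, 32, 30, 31, 30, 44, 79, 106, 118, 118, 115, 113, 109, 105, 104, 105, 103, 105]
230 [53, 53, 51, 49, 48, 47, 42, 31, 36, 45, 57, 67, 86, 103, 117, 121, 119, 116, 115, 115, 115, 114, 115, 116, 114, 115]
233 [81, 74, 54, 44, 48, 72, 98, 112, 118, 122, 122, 121, 115, 110, 110, 112, 112, 114, 114, 115, 117, 114, 116, 116, 116, 116]
```

The visible fingertips sit consistently about 2 cm higher than I modelled, even in free air, so the effective tip is near the TCP. I keep pressing down to the stop.

play_rows(motion="0 0 0.005 0 0 0 0; 0 0 0.01 0 0 0 0; 0 0 0.015 0 0 0 0; 0 0 0.02 0 0 0 0; 0 0 0.025 0 0 0 0; 0 0 0.03 0 0 0 0; 0 0 0.03 0 0 0 0; 0 0 0.03 0 0 0 0")

```text
clock: 17.18
ee_pos: [0.6342, -0.1948, 0.1186]
tcp_rot: [[0.122, 0.992, -0.014], [0.993, -0.122, -0.0], [-0.002, -0.014, -1.0]]
wrist_force: [-4.0, 1.3, 13.6]
gripper_width: 0.0005
```

```bash
python3 loc.py
```

```text
t 17.1833 tip local [ 0.0191 -0.0004  0.0966] F [-4.   1.3 13.6]
```

The stop is reached at 13.6 N with TCP z at 0.1186, so the lid is shut and the effective tip is roughly at the TCP. I lift off, retreat over the lid, and tilt 15 degrees to hover above the start key.

play_rows(motion="0 0 -0.02 0 0 0 0; 0 0 -0.06 0 0 0 0; 0 0 -0.12 0 0 0 0; 0 0 -0.2 0 0 0 0; 0 0 -0.3 0 0 0 0; 0 0 -0.4 0 0 0 0; 0 0 -0.5 0 0 0 0; 0 0 -0.6 0 0 0 0")

```text
clock: 17.85
ee_pos: [0.6353, -0.1948, 0.18]
tcp_rot: [[0.122, 0.992, -0.013], [0.993, -0.122, -0.0], [-0.002, -0.013, -1.0]]
wrist_force: [0.2, 0.9, -0.4]
gripper_width: 0.0005
```

play_rows(motion="-0.08 -0.12 0 0 0 0 0; -0.15 -0.25 0 -0.01 0 0 0; -0.22 -0.37 0 -0.025 0 0 0; -0.3 -0.5 0 -0.04 0 0 0; -0.38 -0.62 0 -0.055 0 0 0; -0.45 -0.75 0 -0.07 0 0 0; -0.52 -0.87 0 -0.088 0 0 0; -0.58 -0.95 0 -0.088 0 0 0")

```text
clock: 18.52
ee_pos: [0.5297, -0.2413, 0.1812]
tcp_rot: [[0.123, 0.959, 0.255], [0.992, -0.118, -0.035], [-0.003, 0.257, -0.966]]
wrist_force: [-1.7, -0.1, 0.2]
gripper_width: 0.0001
```

```bash
cat > key.py <<'E'
from h import *
from station import manip
p=np.load('p.npy');R=Rz(p[2]);o=np.array([p[0],p[1],0])
n=R@[-np.sin(a),0,np.cos(a)];k=R@panel(p[3],p[4],.006)+o
s=manip.sense();T=s['tcp_rot'];tip=s['ee_pos']-.0035*T[:,2]
d=k-tip;print('t',s['clock'],'F',s['wrist_force'].round(1),'tool z',T[:,2].round(3),'want',(-n).round(3))
print('tip->key tool axes /0.1',(T.T@d*10).round(3),'gap along n mm',(-d@n*1000).round(1),'width',s['gripper_width'])
z=T.T@(-n);print('turn /pi',(np.cross([0,0,1],z)/np.pi).round(4))
E
python3 key.py; python3 iou.py
```

```text
t 18.5167 F [-1.7 -0.1  0.2] tool z [ 0.255 -0.035 -0.966] want [ 0.257 -0.029 -0.966]
tip->key tool axes /0.1 [ 0.019 -0.148  1.014] gap along n mm 101.4 width 0.0001498850414850445
turn /pi [-0.0005  0.0018  0.    ]
[(0.74, [222.0, 280.0, 87.0, 65.0]), (0.68, [317.0, 303.0, 31.0, 48.0])]
[(np.float64(0.955), np.float64(0.0)), (np.float64(0.946), np.float64(0.05)), (np.float64(0.923), np.float64(0.1)), (np.float64(0.904), np.float64(0.15)), (np.float64(0.885), np.float64(0.2)), (np.float64(0.873), np.float64(0.25)), (np.float64(0.857), np.float64(0.3))]
```

Lid outline confirms θ = 0 (IoU 0.955). Next I lower to about 25 mm above the key, then take my last view.

play_rows(motion="0.01 -0.07 0.1 0 0 0 0; 0.02 -0.15 0.2 0 0 0 0; 0.02 -0.15 0.32 0 0 0 0; 0.02 -0.15 0.44 0 0 0 0; 0.02 -0.15 0.56 0 0 0 0; 0.02 -0.15 0.66 0 0 0 0; 0.02 -0.15 0.73 0 0 0 0; 0.02 -0.15 0.76 0 0 0 0")

```text
clock: 19.28
ee_pos: [0.538, -0.241, 0.1031]
tcp_rot: [[0.124, 0.959, 0.255], [0.992, -0.119, -0.035], [-0.003, 0.257, -0.966]]
wrist_force: [-0.7, -0.8, 0.3]
gripper_width: 0.0004
```

```bash
python3 key.py; python3 - <<'E'
from h import *
from station import manip
p=np.load('p.npy');R=Rz(p[2]);o=np.array([p[0],p[1],0]);s=manip.sense()
k=R@panel(p[3],p[4],.006)+o
t=manip.snapshot('top');c=manip.snapshot('scene')
out=np.zeros((480,800,3),np.uint8)
for i,(P,x0,y0,w,h,f) in enumerate([(t,375,190,66,80,6),(c,190,200,66,80,6)]):
    im=cv2.resize(P['img'][y0:y0+h,x0:x0+w],None,fx=f,fy=f,interpolation=3)
    q=np.array([k,s['ee_pos'],s['ee_pos']+.022*s['tcp_rot'][:,2]])
    uv=cv2.projectPoints(q,P['rvec'],P['tvec'],P['K'],None)[0].reshape(-1,2);print(uv.round(1).tolist())
    for u,col in zip(uv,[(0,0,255),(0,255,0),(255,128,0)]):cv2.drawMarker(im,tuple(((u-[x0,y0]+.5)*f).astype(int)),col,0,14,1)
    out[:,i*400:i*400+w*f]=im[:480]
cv2.imwrite('pics/a9.png',out)
E
```

```text
t 19.2833 F [-0.7 -0.8  0.3] tool z [ 0.255 -0.035 -0.966] want [ 0.257 -0.029 -0.966]
tip->key tool axes /0.1 [ 0.003 -0.026  0.238] gap along n mm 23.8 width 0.0003623175324270281
turn /pi [-0.0005  0.0018  0.    ]
[[413.8, 237.8], [415.5, 237.2], [413.9, 236.7]]
[[216.4, 238.7], [215.1, 232.8], [215.9, 239.9]]
```

View pics/a9.png

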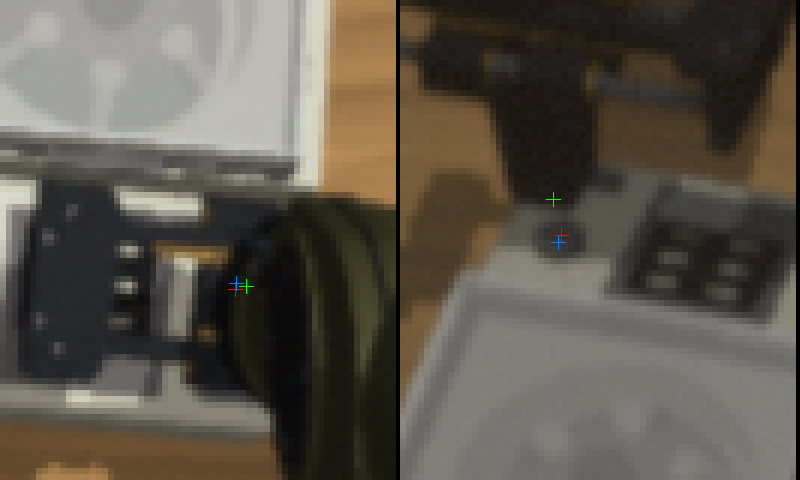

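Last view (right half): the closed tips end at about (555,205), just above the grey start key at (558,240), with the lid shut behind. The tips are in line with the key and away from the pulse key (610,183). I descend along the key axis.

play_rows(motion="0 0 0.04 0 0 0 0; 0 0 0.08 0 0 0 0; 0 0 0.12 0 0 0 0; 0 0 0.15 0 0 0 0; 0 0 0.17 0 0 0 0; 0 0 0.19 0 0 0 0; 0 0 0.2 0 0 0 0; 0 0 0.2 0 0 0 0")

```text
clock: 20.05
ee_pos: [0.5427, -0.2418, 0.0843]
tcp_rot: [[0.124, 0.959, 0.255], [0.992, -0.119, -0.035], [-0.003, 0.257, -0.966]]
wrist_force: [-0.3, 0.8, -0.5]
gripper_width: 0.0005
```

play_rows(motion="0 0 0.005 0 0 0 0; 0 0 0.01 0 0 0 0; 0 0 0.015 0 0 0 0; 0 0 0.02 0 0 0 0; 0 0 0.025 0 0 0 0; 0 0 0.03 0 0 0 0; 0 0 0.03 0 0 0 0; 0 0 0.03 0 0 0 0")

```text
clock: 20.72
ee_pos: [0.5435, -0.2419, 0.0813]
tcp_rot: [[0.124, 0.959, 0.255], [0.992, -0.119, -0.035], [-0.003, 0.257, -0.966]]
wrist_force: [0.5, -0.4, 0.0]
gripper_width: 0.0006
```

```bash
python3 key.py
```

```text
t 20.7167 F [ 0.5 -0.4  0. ] tool z [ 0.255 -0.035 -0.966] want [ 0.257 -0.029 -0.966]
tip->key tool axes /0.1 [ 0.005 -0.024  0.013] gap along n mm 1.3 width 0.0005849064100481852
turn /pi [-0.0005  0.0019  0.    ]
```

play_rows(motion="0 0 0.004 0 0 0 0; 0 0 0.008 0 0 0 0; 0 0 0.012 0 0 0 0; 0 0 0.016 0 0 0 0; 0 0 0.02 0 0 0 0; 0 0 0.025 0 0 0 0; 0 0 0.025 0 0 0 0; 0 0 0.025 0 0 0 0")

```text
clock: 21.38
ee_pos: [0.5441, -0.242, 0.079]
tcp_rot: [[0.124, 0.959, 0.255], [0.992, -0.119, -0.035], [-0.003, 0.257, -0.966]]
wrist_force: [-0.7, 0.7, 2.9]
gripper_width: 0.0002
```

```bash
python3 key.py
```

```text
t 21.3833 F [-0.7  0.7  2.9] tool z [ 0.255 -0.035 -0.966] want [ 0.257 -0.029 -0.966]
tip->key tool axes /0.1 [ 0.005 -0.023 -0.011] gap along n mm -1.1 width 0.00022008998697591031
turn /pi [-0.0005  0.0019  0.    ]
```

The force of 2.9 N at 1.1 mm matches the key's spring. I press about 2.2 mm further.

play_rows(motion="0 0 0.004 0 0 0 0; 0 0 0.008 0 0 0 0; 0 0 0.012 0 0 0 0; 0 0 0.016 0 0 0 0; 0 0 0.02 0 0 0 0; 0 0 0.024 0 0 0 0; 0 0 0.024 0 0 0 0; 0 0 0.024 0 0 0 0")

```text
clock: 22.05
ee_pos: [0.5447, -0.2421, 0.0767]
tcp_rot: [[0.124, 0.959, 0.255], [0.992, -0.119, -0.035], [-0.003, 0.257, -0.966]]
wrist_force: [-1.8, 1.0, 6.1]
gripper_width: 0.0005
```

```bash
python3 key.py
```

```text
t 22.05 F [-1.8  1.   6.1] tool z [ 0.255 -0.035 -0.966] want [ 0.257 -0.029 -0.966]
tip->key tool axes /0.1 [ 0.004 -0.024 -0.034] gap along n mm -3.4 width 0.0005178647991816932
turn /pi [-0.0005  0.0019  0.    ]
```

6.3 N at 3.4 mm means the key is well in, so I draw back along its axis.

play_rows(motion="0 0 -0.02 0 0 0 0; 0 0 -0.05 0 0 0 0; 0 0 -0.1 0 0 0 0; 0 0 -0.2 0 0 0 0; 0 0 -0.3 0 0 0 0; 0 0 -0.45 0 0 0 0; 0 0 -0.6 0 0 0 0; 0 0 -0.75 0 0 0 0")

```text
clock: 22.72
ee_pos: [0.5251, -0.2395, 0.1507]
tcp_rot: [[0.124, 0.959, 0.255], [0.992, -0.119, -0.035], [-0.004, 0.258, -0.966]]
wrist_force: [0.2, -0.6, -0.1]
gripper_width: 0.001
```

play_rows(motion="0 0 -0.12 0 0 0 0; 0 0 -0.25 0 0 0 0; 0 0 -0.37 0 0 0 0; 0 0 -0.5 0 0 0 0; 0 0 -0.6 0 0 0 0; 0 0 -0.65 0 0 0 0; 0 0 -0.65 0 0 0 0; 0 0 -0.65 0 0 0 0")

```text
clock: 23.38
ee_pos: [0.5084, -0.2373, 0.2136]
tcp_rot: [[0.124, 0.959, 0.255], [0.992, -0.119, -0.036], [-0.004, 0.258, -0.966]]
wrist_force: [-0.3, -0.7, 0.6]
gripper_width: 0.0004
```

```bash
python3 loc.py; python3 iou.py; python3 - <<'E'
from station import manip
import cv2,numpy as np
c=manip.snapshot('scene')['img'];b=cv2.imread('pics/scene0.png')
# image shift of the keys/display and surrounding objects vs the start picture
for n,(x0,y0,w,h) in {'left keys+display':(238,228,40,28),'start key':(206,230,24,18),'rack':(103,222,52,36),'oxim':(315,235,22,30),'riser':(295,272,40,55),'sign':(266,196,46,22)}.items():
    m=cv2.matchTemplate(c[y0-6:y0+h+6,x0-6:x0+w+6],b[y0:y0+h,x0:x0+w],cv2.TM_CCOEFF_NORMED);_,v,_,l=cv2.minMaxLoc(m);print(n,round(v,3),l[0]-6,l[1]-6)
E
```

```text
t 23.3833 tip local [-0.0951 -0.057   0.1924] F [-0.3 -0.7  0.6]
[(0.6, [223.0, 278.0, 86.0, 66.0])]
[(np.float64(0.961), np.float64(0.0)), (np.float64(0.945), np.float64(0.05)), (np.float64(0.924), np.float64(0.1)), (np.float64(0.905), np.float64(0.15)), (np.float64(0.887), np.float64(0.2)), (np.float64(0.874), np.float64(0.25)), (np.float64(0.858), np.float64(0.3))]
left keys+display 0.934 0 0
start key 0.938 0 0
rack 0.999 0 0
oxim 0.998 0 0
riser 0.998 0 0
sign 0.994 0 0
```

Every check agrees, so I hand the job in.

```bash
python3 -c "
from station import manip
print(manip.finish_job())"
```

```text
the job is handed in; nothing more can be done
None
```

The centrifuge lid is shut, the start key has been pressed and released, and I handed the job in about 23 s into the 48 s limit.

- **Lid:** I swung it down with the closed fingertips until it met its stop at 13.6 N. The final outline fits an angle of 0 (overlap 0.96).
- **Start key:** I pressed it about 3.4 mm along its axis, with a peak of about 6.4 N, and then drew back until the force read zero. I judged that it came up again from that zero force and an unchanged camera image.
- **Surroundings:** The machine's panel, the rack, oximeter, bridge and sign show no image shift from the start. I did not run that check on the thermometer, the wand or the dry-bath heater; nothing went near them after the first pass overhead.

**What disagreed:**
- The first lid push jammed briefly, at about 20 N. I backed off and pushed again further from the lid's front edge. The machine's keys had not moved.
- The fingertips make contact about 25 mm short of the stated 22 mm ahead of the TCP. I took the height from the lid's stop instead, and the key's force and travel then matched.

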